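Free the trued great wheel from the clamp fixture and tray it

TASK

The great wheel in the truing fixture is finished: swing the hinged clamp bar up until it stands upright, slide the wheel out of the open end of its channel, and set it down gently, flat, in the empty cork-lined pocket of the oak tray. Do not let the wheel drop, leave the clamp bar standing up, and do not disturb the other wheels in the tray or the things around the bench.

Things in the scene. Friction and masses are not known exactly. Their poses are not given: they have to be found in the camera images.
- fixture: Fixed dark steel truing fixture; origin on the bench below the wheel's place, x along the channel: open at the -x end (robot side), a stop at +x. Base block x -50 to 100 mm, y -75 to 75 mm, top (the bed) at z 30 mm. The wheel lies on the bed under two side lips: slide it level along -x about 75 mm before raising it.
- channel_mouth (a point): Middle of the channel's open end on the bed: fixture x -45, y 0, z 30 mm, axes as the fixture's. Side walls at y -48 and 48 mm. A 4 mm lip on each (x -45 to 65 mm, underside z 38, top z 42 mm above the bench) reaches in to y -38 and 38 mm over the wheel's 5 mm rim with about 3 mm free all round, so the wheel cannot be lifted out, only slid out.
- clamp_bar (a joint): Clamp bar angle (rad): 0 lying down, 1.57 upright, stop at 1.75. A steel U frame hinged at the fixture's rear; side arms at y -69 and 69 mm run to a 12 mm square crossbar that, when down, lies across the wheel 28 mm to the robot side of the barrel's axis, blocking its way out. Stiff hinge: the bar stays where it is left; raising takes about 4 N at the crossbar.
- clamp_bar_hinge (a point): Middle of the clamp bar's hinge axis, which runs along the fixture's y: fixture x 85, y 0, z 48 mm.
- bar_grip (a point): Middle of the bar's handle rod: round steel, 12 mm diameter, 58 mm free length with a 16 mm ball end, continuing the crossbar past the fixture's -y side. At fixture y -108 mm, 113 mm from the hinge axis. Bar down: fixture x -28, z 48 mm; upright: x 85, z 161 mm. Its axis stays along the fixture's y, so a grip from above can follow the arc without turning.
- wheel_c (a point): Centre (half-way up) of the finished great wheel: toothed brass disc 90 mm across, 5 mm thick, with a plain barrel 28 mm in diameter rising 40 mm from its middle; 45 mm high in all, this point 22.5 mm above the underside. z up. About 0.3 kg. Hold it by the upper half of the barrel, whose top is 75 mm above the bench in the fixture.
- tray: Fixed oak tray, 222 x 222 mm, origin under its centre on the bench; floor 5 mm thick, walls and dividers 5 mm thick and 16 mm high; 2 x 2 square pockets about 104 mm wide, centres at x, y = plus or minus 53.5 mm in the tray's frame.
- liner_top (a point): Centre of the upper face of the cork liner (96 mm square, 2 mm thick, fixed) on the floor of the one empty pocket; 7 mm above the bench. The finished wheel goes here, its centre 22.5 mm above this point when seated. Which of the four pockets it is changes.
- stock_a_c (a point): Centre (half-way up) of a wheel already in the tray, same shape and size as the finished one. Leave alone.
- stock_b_c (a point): As stock_a: another wheel in the tray. Leave alone.
- stock_c_c (a point): As stock_a: another wheel in the tray. Leave alone.
- cup: White porcelain cup of steel collets, 80 mm across, 65 mm high, origin at its base centre. Bystander.
- jar: Squat amber glass jar, 86 mm across, 80 mm high, origin at its base centre. Bystander.
- gauge: Nickel-plated arbor gauge: base 70 x 110 x 16 mm, dial on a column, 131 mm high, origin at its base centre. Bystander.
- stand: Fixed slotted oak stand, 70 x 150 mm, with four smaller brass wheels upright in it, 85 mm high, origin at its base centre. Bystander.
There are look-alikes about, which are no part of the job. Leave any green look-alike of the part that bears wheel_c alone.

How it is judged:
On the way, in this order (a step that is already met when the one before it is completed fails the run):
1. the clamp bar stands up (past 1.3 rad) with the wheel still in its place in the fixture (value of joint clamp_bar above 1.3 rad and x of wheel_c in the frame of fixture above -0.02 m), for 0.2 s.
2. the wheel is slid along the channel, level, more than 55 mm out, with the bar up (value of joint clamp_bar above 1.3 rad and x of wheel_c in the frame of fixture between -0.1 and -0.055 m and y of wheel_c in the frame of fixture between -0.015 and 0.015 m and z of wheel_c in the frame of fixture below 0.065 m).
3. the wheel is lowered into the cork-lined pocket in the fingers, its underside within 8 mm of the cork (horizontal distance between wheel_c and liner_top below 0.015 m and z of wheel_c in the frame of liner_top below 0.0305 m and contact force between the fingers and wheel above 0.3 N).
At the end, for the whole second after the job is handed in: The wheel lies flat (within 0.08 rad) and still on the cork of the formerly empty pocket, its centre within 15 mm of the liner's centre, and the clamp bar still stands up (past 1.3 rad) (horizontal distance between wheel_c and liner_top below 0.015 m and z of wheel_c in the frame of liner_top below 0.0255 m and angle between wheel_c's own z axis and vertical below 0.08 rad and linear speed of wheel below 0.02 m/s and value of joint clamp_bar above 1.3 rad); the robot touches nothing.
It fails at once if a wheel already in the tray is knocked out of its place (more than 20 mm) (distance of any of stock_a_c, stock_b_c, stock_c_c from where it was at the start of the episode above 0.02 m).
It fails at once if the cup, the jar or the gauge is moved more than 20 mm (distance of any of cup, jar, gauge from where it was at the start of the episode above 0.02 m).
It fails at once if the wheel is dropped into the tray or slammed down (contact over 60 N with tray or liner) (contact force between wheel and tray above 60 N or contact force between wheel and liner above 60 N).
It also fails if it takes over 61 s, if anything falls off the work surface, if the arm or the gripper's body presses on something with over 40 N, if the wrist force passes 120 N, or if a joint passes its speed limit or range.

ROBOT

A 7-joint arm with a two-finger parallel gripper is mounted at the origin on the work surface. World frame = base frame: x ahead of the robot, y to its left, z up, the work surface at z = 0. Lengths are in m, angles in rad, forces in N, time in s.
With the tool pointing down it reaches from about 0.425 to 0.875 m from the base axis. Payload 4.7 kg.
Tool frame: the origin (TCP) lies at the very end of the fingers, on their centre line; the grasp point (between the pads) lies 19 mm behind it; x points along the fingers, z is the direction in which the jaws open and shut, and the axes are right-handed (so a half turn about x gives the same grasp; the last joint's range is limited). The gripper opens to 87 mm and grips with 3 to 60 N. Pads are 19 mm wide; open, the fingers measure 117 mm over their backs; the gripper's body (75 mm by 190 mm) begins 51 mm behind the grasp point.
Start: joints at [-1.299, 0.321, -0.07, 1.45, 0.023, 1.371, -0.057], TCP at [0.166, 0.629, 0.223] pointing down, gripper open.
Joint ranges: [-2.86, 2.86], [-0.3, 2.09], [-1.38, 1.24], [0.06, 2.45], [-1.56, 4.7], [0.09, 2.05], [-2.69, 2.69]. Speed limits (rad/s): [2.57, 2.57, 3.14, 3.14, 3.14, 3.14, 3.14].

INTERFACE

Orientations are given as a unit quaternion [w, x, y, z].
In Python, from bench import r, vision gives the robot as it stands. The module is installed in compiled form; this text tells all that it offers.
- The arm moves only by the tool arm_command, never from a script. Its argument "plan" is a list of rows, each a list of 5 numbers: the closure, from 0 (fully open) to 1 (shut), then the shift along the tool's x, y, z in cm, then the turn about the tool's x in rad. In form: [[fingers, dx, dy, dz, yaw], ...]. A call has 1 to 20 rows; each row shifts and turns the pose as measured when the row begins, along the tool's axes as they then stand; what a row does not reach is not made up. A row lasts 1/10 s, in which the tool goes at most 50 mm and 8.59 degrees, less where a joint would pass 70% of its speed; a pose out of reach is approached as far as the arm can. A call is refused whole if a number of a shift passes 5 or a number of a turn 0.15, either way. A call with a gripper value outside its range is refused whole. The fingers move at their own pace and stop on an object; "force" is the grip in N (left out, the last holds). Time passes only in rows, so rows that do not move let the fingers close. It gives the time, the measured TCP pose, the force and the opening at its end, in the units of the state.
- r.get_obs(): the state, without advancing time (a new reading comes with each control period).
- vision.capture(name): name is "side" or "top"; returns a dict with "img" (480x640x3 uint8, red, green, blue), "camera_matrix" (3x3 intrinsics, pixels), "k1" (the pictures are not rectified: a ray, as slopes to the right and down, at radius r is drawn at 1 + k1 r^2 times it, then the intrinsics apply), "rvec" (rotation vector, rad) and "tvec" (3), from world to camera coordinates, as OpenCV has them. Camera axes: x right, y down, z forward; pixel columns grow to the right and rows downward; lengths in m; the calibration is good to about 2 mm. A picture is of the moment at which its call begins. There is no depth.
- r.job_done(): hands the job in, once; it reports no verdict.
The state is a dict: "time": time; "q": joint angles; "dq": joint speeds; "joint_torque": joint torques, N m; "ee_pos": TCP position; "orientation": TCP orientation; "force": force on the tool from outside, world axes, zero at the start; "moment": the same for the moment, N m; "finger_gap": opening from 0.0 (shut) to 1.0 (fully open).
Only numpy, scipy, OpenCV 4.12 (cv2) and the standard library are available. Lean on these libraries where they do the work, as an engineer would, in place of code of your own. Each camera call takes 0.05 s, during which the arm holds its last target.

## Working session

There is one attempt and no reset: what is moved stays moved. The work goes in short steps, Python scripts to look and compute and a tool call to move; the robot and the scene stay as the last step left them, time stands still between calls to the robot, and variables do not carry over. Pictures are saved under pics/ and viewed, and the job is handed in when it is done.

Besides the shell and the picture viewer there is one more tool, called after ">>>" as name(argument=value, ...) on one line, values as JSON. arm_command: Moves the arm, as the interface text tells. Its arguments: {"type":"object","properties":{"plan":{"type":"array","items":{"type":"array","items":{"type":"number"}}},"force":{"type":"number"}},"required":["plan"]}

```bash
mkdir -p pics; cat > h.py <<'E'
import numpy as np, cv2, pickle
from bench import r, vision
def cap(n,tag):
    c=vision.capture(n); pickle.dump(c,open(f'{tag}.pkl','wb'))
    cv2.imwrite(f'pics/{tag}.png',c['img'][:,:,::-1]); return c
def ray(c,uv):
    K=np.array(c['camera_matrix']);R=cv2.Rodrigues(np.array(c['rvec'],float))[0];t=np.array(c['tvec'],float).ravel()
    p=cv2.undistortPoints(np.array([[uv]],float),K,np.array([float(c['k1']),0,0,0]))[0,0]
    return -R.T@t, R.T@np.array([p[0],p[1],1.])
def onz(c,uv,z):
    o,d=ray(c,uv); return o+d*(z-o[2])/d[2]
def proj(c,P):
    K=np.array(c['camera_matrix'])
    return cv2.projectPoints(np.array(P,float).reshape(-1,1,3),np.array(c['rvec'],float),np.array(c['tvec'],float),K,np.array([float(c['k1']),0,0,0]))[0][:,0]
E
python3 - <<'E'
from h import *
print(r.get_obs())
for n in('top','side'):
    c=cap(n,n+'0'); print({k:v for k,v in c.items() if k!='img'}, ray(c,(320,240)))
E
```

```text
{'time': 0.0, 'q': array([-1.2989043 ,  0.32183279, -0.07008566,  1.45163972,  0.02259386,
        1.37079055, -0.0568966 ]), 'dq': array([-0.00199692, -0.00145777, -0.00165218, -0.00014113,  0.00020318,
       -0.0009466 , -0.00042165]), 'joint_torque': array([-4.48854435e-04, -4.91285455e+01, -4.04097615e-01, -3.12529778e+01,
       -6.39441842e-02,  4.39861254e-02,  1.96945653e-04]), 'ee_pos': array([0.16562348, 0.62799045, 0.22147286]), 'orientation': array([ 0.55960709, -0.43202265,  0.56062204,  0.43116038]), 'force': array([ 0.32537401, -0.39428167, -0.29658736]), 'moment': array([-0.00343892, -0.01090876, -0.00771311]), 'finger_gap': 0.99871377631021}
{'camera_matrix': array([[539.32760248,   0.        , 322.38701209],
       [  0.        , 539.32760248, 234.31439576],
       [  0.        ,   0.        ,   1.        ]]), 'k1': 0.016803733242599695, 'rvec': array([ 2.1401339 , -2.15643584,  0.14152808]), 'tvec': array([-0.03068959,  0.61944885,  1.45967702])} (array([ 0.4146209 , -0.04219021,  1.53023698]), array([ 0.12579494,  0.00903703, -0.99208099]))
{'camera_matrix': array([[578.31361797,   0.        , 318.00938682],
       [  0.        , 578.31361797, 232.86818562],
       [  0.        ,   0.        ,   1.        ]]), 'k1': 0.04848593868998367, 'rvec': array([ 2.31840474, -0.90719117,  0.3253195 ]), 'tvec': array([-0.47565308,  0.34744086,  1.4408709 ])} (array([-0.08673181, -0.78746071,  1.33994521]), array([ 0.42541255,  0.45063636, -0.7849299 ]))
```

View pics/top0.png

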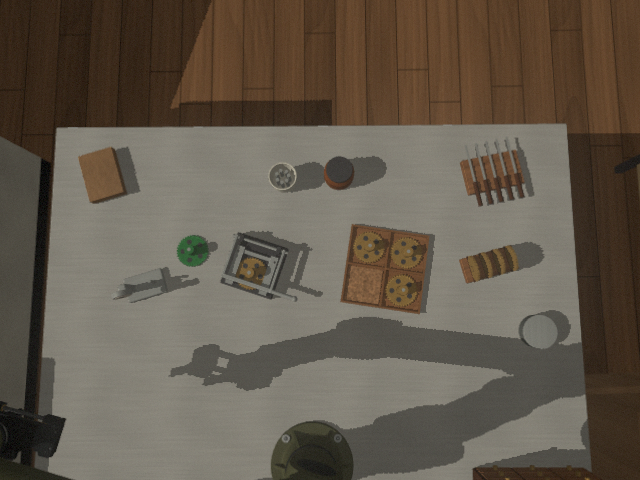

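View pics/side0.png

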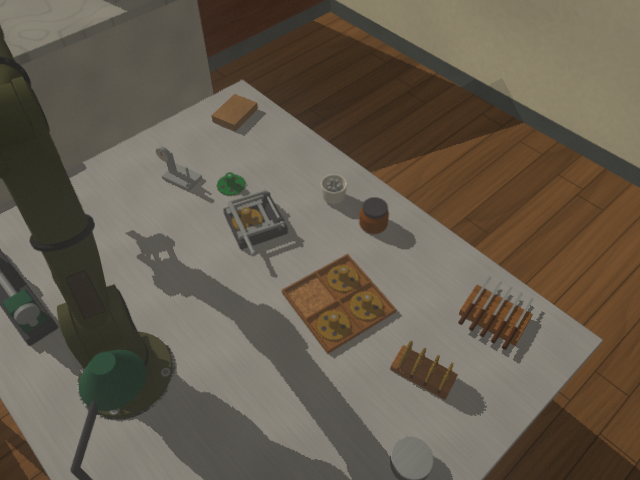

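```bash
python3 - <<'E'
from h import *
t=pickle.load(open('top0.pkl','rb'));s=pickle.load(open('side0.pkl','rb'))
print(proj(t,[[.166,.628,.2215],[0,0,0]]),proj(s,[[.166,.628,.2215],[0,0,0]]))
def crop(c,x,y,w,h,k,fn):
    cv2.imwrite(fn,cv2.resize(c['img'][y:y+h,x:x+w,::-1],None,fx=k,fy=k,interpolation=cv2.INTER_CUBIC))
crop(t,170,215,150,100,5,'pics/t_fix.png')
crop(t,330,215,120,110,5,'pics/t_tray.png')
crop(s,205,160,120,100,6,'pics/s_fix.png')
E
```

```text
[[ 38.8512696  418.65087092]
 [311.01329367 463.88529792]] [[ 37.7569382  147.23697579]
 [125.55244651 373.44838396]]
```

View pics/t_fix.png

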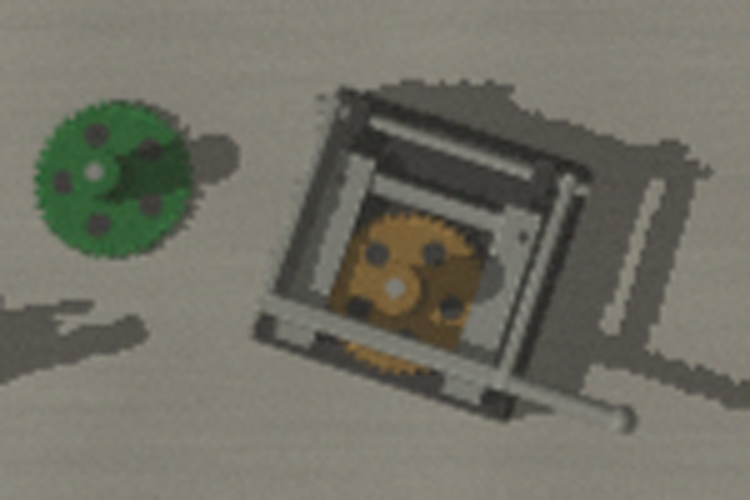

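View pics/t_tray.png

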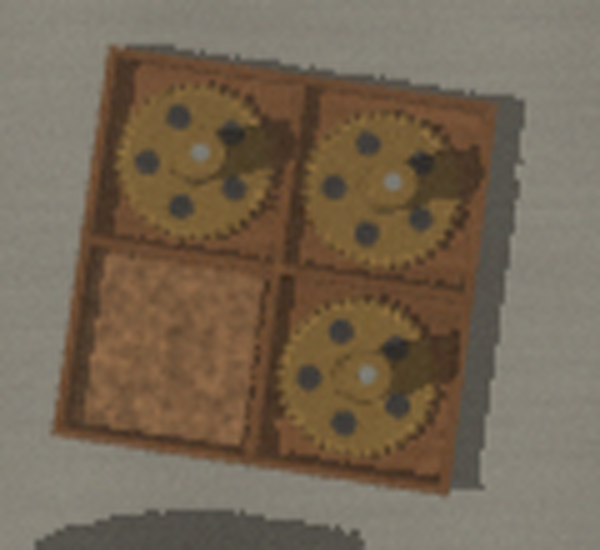

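View pics/s_fix.png

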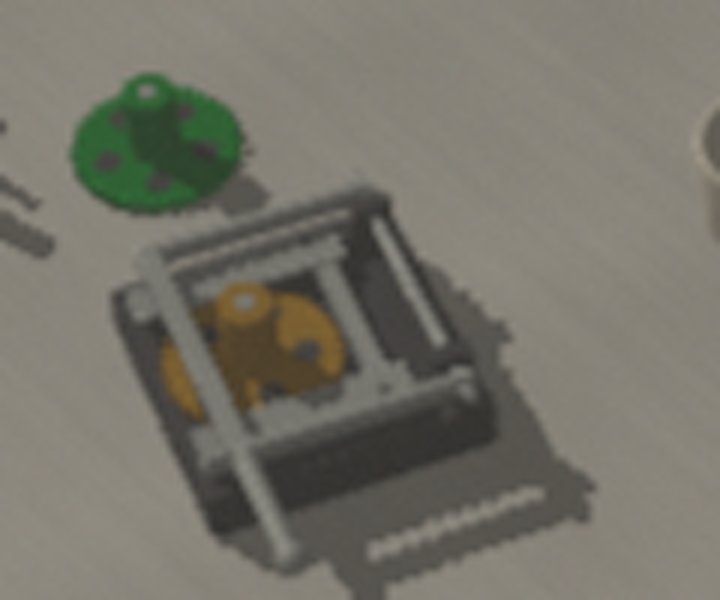

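```bash
python3 - <<'E'
from h import *
t=pickle.load(open('top0.pkl','rb'));s=pickle.load(open('side0.pkl','rb'))
T=lambda x,y:(170+(x+.5)/5-.5,215+(y+.5)/5-.5)
Y=lambda x,y:(330+(x+.5)/5-.5,215+(y+.5)/5-.5)
S=lambda x,y:(205+(x+.5)/6-.5,160+(y+.5)/6-.5)
f=lambda a:np.round(a*1000,1)
print('barrel top t',f(onz(t,T(395,288),.075)),'s',f(onz(s,S(245,301),.075)))
b=[onz(t,T(*p),.048) for p in((622,419),(268,303))];print('bar ball,left',f(b[0]),f(b[1]))
d=b[1]-b[0];print('yaw from bar',np.degrees(np.arctan2(-d[0],d[1])))
print('ball side',f(onz(s,S(287,551),.048)))
q=[onz(t,T(*p),.030) for p in((252,336),(508,418))];d=q[0]-q[1];print('front edge yaw',np.degrees(np.arctan2(-d[0],d[1])),f(q[0]),f(q[1]))
# right arm line (top)
q=[onz(t,T(*p),.048) for p in((503,380),(570,180))];d=q[1]-q[0];print('arm yaw',np.degrees(np.arctan2(d[1],d[0])))
# tray
o=[onz(t,Y(*p),.021) for p in((112,46),(495,99),(449,493),(53,432))]
print('tray c',f(np.mean(o,0)),[f(x)[:2] for x in o])
ck=np.mean([onz(t,Y(*p),.007) for p in((105,255),(265,276),(243,445),(84,427))],0);print('cork',f(ck))
e=o[0]-o[3];print('tray yaw',np.degrees(np.arctan2(e[1],e[0])));e=o[3]-o[2];print(np.degrees(np.arctan2(-e[0],e[1])))
# stock barrel tops (z=5+45? on floor 5mm)
for p in((200,152),(393,181),(367,374)): print('stock',f(onz(t,Y(*p),.050)))
print('jar,cup',f(onz(t,(340,167),.08)),f(onz(t,(283,176),.065)))
# side cork
E
```

```text
barrel top t [513.1 164.3  75. ] s [515.8 167.5  75. ]
bar ball,left [442.5  43.3  48. ] [507.2 237.8  48. ]
yaw from bar -18.42158756447114
ball side [446.7  52.6  48. ]
front edge yaw -18.017961658356377 [490.1 249.8  30. ] [443.8 107.4  30. ]
arm yaw -18.337553774019003
tray c [ 526.4 -209.8   21. ] [array([ 651.5, -119.3]), array([ 619.5, -334.8]), array([ 399.9, -301.8]), array([434.9, -83.4])]
cork [ 480.1 -152.5    7. ]
tray yaw -9.422244928133619
-9.089083172715595
stock [ 587.3 -165.6   50. ]
stock [ 570.4 -271.5   50. ]
stock [ 464.7 -254.3   50. ]
jar,cup [801.2 -85.5  80. ] [780.8  73.   65. ]
```

```bash
python3 - <<'E'
from h import *
s=pickle.load(open('side0.pkl','rb'))
def crop(c,x,y,w,h,k,fn):
    cv2.imwrite(fn,cv2.resize(c['img'][y:y+h,x:x+w,::-1],None,fx=k,fy=k,interpolation=cv2.INTER_CUBIC))
crop(s,275,245,130,115,5,'pics/s_tray.png')
E
```

```text
(no output)
```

View pics/s_tray.png

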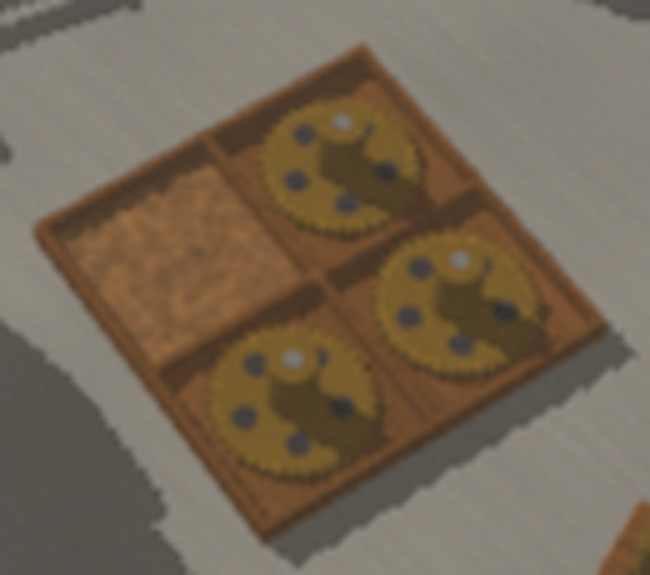

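```bash
cat >> h.py <<'E'
from scipy.spatial.transform import Rotation as Ro
yF=np.radians(-18.3); FX=np.array([np.cos(yF),np.sin(yF),0]);FY=np.array([-np.sin(yF),np.cos(yF),0]);O=np.array([.514,.166,0])
def F(x,y,z): return O+FX*x/1000+FY*y/1000+np.array([0,0,z/1000])
def st():
    o=r.get_obs();q=o['orientation'];R=Ro.from_quat([q[1],q[2],q[3],q[0]]).as_matrix()
    return o,R
def rep(tgt_grasp=None,jaw=None):
    """tgt grasp point world, jaw = horizontal direction of tool z"""
    o,R=st(); g=o['ee_pos']-.019*R[:,0]
    f=(g-O); print('t %.2f'%o['time'],'tcp',np.round(o['ee_pos']*1000,1),'fix grasp',np.round(1000*np.array([f@FX,f@FY,f[2]]),1),'F',np.round(o['force'],1),'gap',round(o['finger_gap'],3),'toolx',np.round(R[:,0],3),'toolz',np.round(R[:,2],3))
    if tgt_grasp is not None: print(' d tool cm',np.round(R.T@(tgt_grasp-g)*100,2))
    if jaw is not None:
        a=R.T@jaw
        best=[np.arctan2(-s*a[1],s*a[2]) for s in(1,-1)]; print(' yaw options',np.round(best,3),'q7',round(o['q'][6],3))
E
python3 - <<'E'
from h import *
o,R=st();print(np.round(R,3))
rep(F(-28,-108,150),FX)
E
```

```text
[[-0.    -0.967  0.255]
 [-0.002  0.255  0.967]
 [-1.    -0.    -0.002]]
t 0.10 tcp [165.6 628.  221.6] fix grasp [-475.8  329.3  240.6] F [-0.2  0.  -0.1] gap 0.996 toolx [-0.    -0.002 -1.   ] toolz [ 0.255  0.967 -0.002]
 d tool cm [  9.14 -42.   -46.39]
 yaw options [ 1.632 -1.509] q7 -0.057
```

>>> arm_command(plan=[[0, 0, -3, -3.3, 0], [0, 0, -3, -3.3, 0], [0, 0, -3, -3.3, 0], [0, 0, -3, -3.3, 0], [0, 0, -3, -3.3, 0], [0, 0, -3, -3.3, 0], [0, 0, -3, -3.3, 0], [0, 0, -3, -3.3, 0], [0, 0, -3, -3.3, 0], [0, 0, -3, -3.3, 0], [0, 0, -3, -3.3, 0], [0, 0, -3, -3.3, 0]])

```text
time: 1.3
ee_pos: [0.4162, 0.1393, 0.2152]
orientation: [0.554, -0.435, 0.56, 0.436]
force: [0.9, 0.5, -0.7]
finger_gap: 1.002
```

```bash
python3 -c "
from h import *
rep(F(-28,-108,150),FX)"
```

```text
t 1.30 tcp [416.2 139.3 215.2] fix grasp [-84.3 -55.9 234.2] F [ 0.9  0.5 -0.7] gap 1.002 toolx [-0.007 -0.006 -1.   ] toolz [ 0.241  0.97  -0.007]
 d tool cm [ 8.43 -5.27 -5.55]
 yaw options [ 1.646 -1.495] q7 0.889
```

>>> arm_command(plan=[[0, 0, 0, 0, 0.15], [0, 0, 0, 0, 0.15], [0, 0, 0, 0, 0.15], [0, 0, 0, 0, 0.15], [0, 0, 0, 0, 0.15], [0, 0, 0, 0, 0.15], [0, 0, 0, 0, 0.15], [0, 0, 0, 0, 0.15], [0, 0, 0, 0, 0.15], [0, 0, 0, 0, 0.15], [0, 0, 0, 0, 0.15]])

```text
time: 2.4
ee_pos: [0.4163, 0.1287, 0.2118]
orientation: [0.693, 0.112, 0.702, -0.12]
force: [0.5, -0.0, 0.3]
finger_gap: 1.002
```

```bash
python3 -c "
from h import *
rep(F(-28,-108,110),FX)"
```

```text
t 2.40 tcp [416.3 128.7 211.8] fix grasp [-80.9 -65.9 230.8] F [ 0.5 -0.   0.3] gap 1.002 toolx [-0.013 -0.009 -1.   ] toolz [ 0.946 -0.324 -0.01 ]
 d tool cm [12.08 -4.01  5.45]
 yaw options [-0.01   3.132] q7 -0.731
```

>>> arm_command(plan=[[0, 2, -1.3, 1.8, 0], [0, 3, -1.3, 1.8, 0], [0, 3, -1.3, 1.8, 0], [0, 3, 0, 0, 0], [0, 0.5, 0, 0, 0], [0, 0, 0, 0, 0]])

```text
time: 3.0
ee_pos: [0.4543, 0.0721, 0.0936]
orientation: [0.694, 0.113, 0.701, -0.12]
force: [-1.0, 0.6, -0.5]
finger_gap: 0.999
```

```bash
python3 -c "
from h import *
rep(F(-28,-108,48),FX)
for n in('top','side'):
    c=cap(n,n+'1')
    u=proj(c,F(-28,-108,48))[0].astype(int);x,y=max(u[0]-70,0),max(u[1]-60,0)
    cv2.imwrite('pics/c_%s1.png'%n,cv2.resize(c['img'][y:y+110,x:x+130,::-1],None,fx=5,fy=5,interpolation=cv2.INTER_CUBIC));print(n,x,y,u)"
```

```text
t 3.00 tcp [454.3  72.1  93.6] fix grasp [ -27.  -107.7  112.6] F [-1.   0.6 -0.5] gap 0.999 toolx [-0.011 -0.008 -1.   ] toolz [ 0.945 -0.326 -0.008]
 d tool cm [ 6.46  0.04 -0.04]
 yaw options [-0.012  3.129] q7 -0.54
top 213 234 [283 294]
side 179 186 [249 246]
```

View pics/c_side1.png

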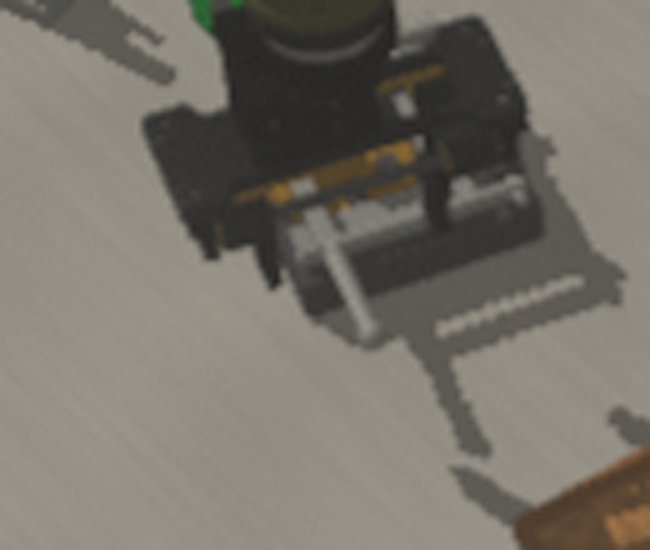

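View pics/c_top1.png

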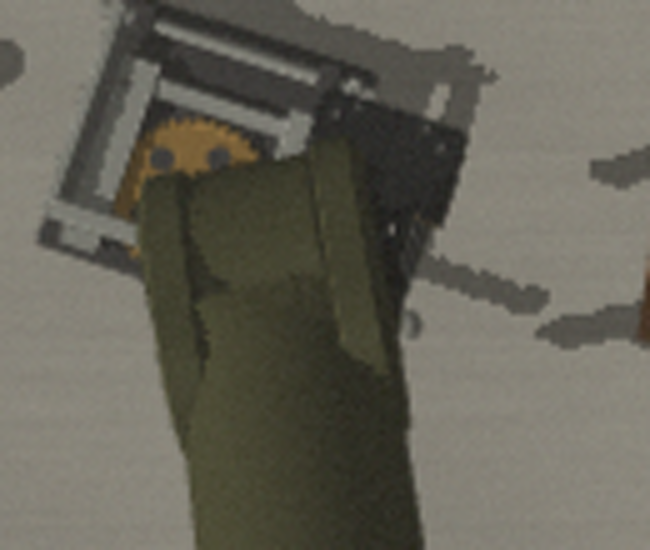

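>>> arm_command(plan=[[0, 2.5, 0, 0, 0], [0, 2.5, 0, 0, 0], [0, 1.4, 0, 0, 0], [0, 0, 0, 0, 0], [0.5, 0, 0, 0, 0], [0.7, 0, 0, 0, 0], [1, 0, 0, 0, 0], [1, 0, 0, 0, 0], [1, 0, 0, 0, 0], [1, 0, 0, 0, 0]], force=15)

```text
time: 4.1
ee_pos: [0.4646, 0.0791, 0.0423]
orientation: [0.702, 0.116, 0.693, -0.112]
force: [-0.6, -0.1, -0.3]
finger_gap: 0.538
```

```bash
python3 -c "
from h import *
rep(F(-28,-108,48),FX)"
```

```text
t 4.10 tcp [464.6  79.1  42.3] fix grasp [-19.8 -98.2  61.3] F [-0.6 -0.1 -0.3] gap 0.538 toolx [ 0.013  0.004 -1.   ] toolz [ 0.948 -0.319  0.011]
 d tool cm [ 1.31 -1.   -0.83]
 yaw options [-0.005  3.136] q7 -0.501
```

```bash
python3 -c "
from h import *
print(np.round(r.get_obs()['q'],3))"
```

```text
[-0.594  0.109  0.388  2.105 -0.053  0.923 -0.501]
```

>>> arm_command(plan=[[0.4, 0, -0.5, -0.4, 0], [0.4, 0, -0.5, -0.4, 0], [0.4, 0.6, 0, 0, 0], [0.4, 0.6, 0, 0, 0], [0.4, 0, 0, 0, 0]])

```text
time: 4.6
ee_pos: [0.4523, 0.0712, 0.0289]
orientation: [0.702, 0.117, 0.694, -0.112]
force: [-0.3, 0.6, 1.2]
finger_gap: 0.597
```

```bash
python3 -c "
from h import *
rep(F(-28,-108,48),FX)
print(np.round(r.get_obs()['q'],3))"
```

```text
t 4.60 tcp [452.3  71.2  28.9] fix grasp [ -29.  -109.5   47.9] F [-0.3  0.6  1.2] gap 0.597 toolx [ 0.012  0.004 -1.   ] toolz [ 0.948 -0.319  0.01 ]
 d tool cm [-0.01  0.15  0.1 ]
 yaw options [-0.006  3.136] q7 -0.491
[-0.588  0.102  0.392  2.145 -0.052  0.89  -0.491]
```

>>> arm_command(plan=[[1, 0, 0, 0, 0], [1, 0, 0, 0, 0], [1, 0, 0, 0, 0], [1, 0, 0, 0, 0], [1, 0, 0, 0, 0], [1, 0, 0, 0, 0]], force=15)

```text
time: 5.2
ee_pos: [0.4514, 0.0716, 0.0284]
orientation: [0.701, 0.116, 0.695, -0.112]
force: [-7.2, 4.5, 1.1]
finger_gap: 0.138
```

```bash
python3 -c "
from h import *
rep(F(-28,-108,48),FX)"
```

```text
t 5.20 tcp [451.4  71.6  28.4] fix grasp [ -29.9 -109.4   47.4] F [-7.2  4.5  1.1] gap 0.138 toolx [ 0.009  0.004 -1.   ] toolz [ 0.948 -0.319  0.008]
 d tool cm [-0.06  0.14  0.19]
 yaw options [-0.006  3.136] q7 -0.491
```

>>> arm_command(plan=[[1, -1.1, 0, 0.0, 0], [1, -1.1, 0, 0.2, 0], [1, -1.1, 0, 0.3, 0], [1, -1.1, 0, 0.4, 0]], force=15)

```text
time: 5.6
ee_pos: [0.4607, 0.0681, 0.0738]
orientation: [0.702, 0.116, 0.694, -0.113]
force: [6.0, 0.3, -10.5]
finger_gap: 0.128
```

```bash
cat >> h.py <<'E'
def arc(dths=(.1,.2,.3,.4,.5)):
    o,R=st(); g=o['ee_pos']-.019*R[:,0]; f=g-O; x,z=f@FX*1000-85+1.5,f[2]*1000-48
    th=np.arctan2(z,-x); print('theta',round(th,3),'rad',round(np.hypot(x,z),1),'y',round(f@FY*1000,1))
    prev=np.array([x,z])
    for d in dths:
        n=113*np.array([-np.cos(th+d),np.sin(th+d)]); w=(n-prev)/10; prev=n
        print(np.round(R.T@(FX*w[0]+np.array([0,0,w[1]])),2))
E
python3 -c "
from h import *
rep(jaw=FX);arc()"
```

```text
t 5.60 tcp [460.7  68.1  73.8] fix grasp [ -20.1 -109.8   92.8] F [  6.    0.3 -10.5] gap 0.128 toolx [ 0.012  0.003 -1.   ] toolz [ 0.948 -0.319  0.011]
 yaw options [-0.005  3.137] q7 -0.505
theta 0.408 rad 112.8 y -109.8
[-1.01  0.01  0.5 ]
[-0.95  0.01  0.61]
[-0.89  0.01  0.7 ]
[-0.81  0.01  0.79]
[-0.73  0.01  0.86]
```

>>> arm_command(plan=[[1, -1.0, 0, 0.5, 0], [1, -0.95, 0, 0.6, 0], [1, -0.9, 0, 0.7, 0], [1, -0.8, 0, 0.8, 0]])

```text
time: 6.0
ee_pos: [0.4884, 0.0585, 0.1139]
orientation: [0.704, 0.117, 0.692, -0.112]
force: [6.3, 2.1, -14.6]
finger_gap: 0.13
```

```bash
python3 -c "
from h import *
rep(jaw=FX);arc()"
```

```text
t 6.00 tcp [488.4  58.5 113.9] fix grasp [   9.1 -110.2  132.9] F [  6.3   2.1 -14.6] gap 0.13 toolx [ 0.018  0.003 -1.   ] toolz [ 0.947 -0.32   0.016]
 yaw options [-0.006  3.136] q7 -0.476
theta 0.851 rad 112.8 y -110.2
[-0.7   0.01  0.89]
[-0.59  0.01  0.96]
[-0.49  0.01  1.02]
[-0.39  0.01  1.06]
[-0.28  0.01  1.09]
```

>>> arm_command(plan=[[1, -0.65, 0, 0.9, 0], [1, -0.55, 0, 1.0, 0], [1, -0.45, 0, 1.0, 0], [1, -0.35, 0, 1.05, 0]])

```text
time: 6.4
ee_pos: [0.522, 0.0473, 0.1361]
orientation: [0.699, 0.116, 0.697, -0.112]
force: [-5.1, 2.4, 0.9]
finger_gap: 0.131
```

```bash
python3 -c "
from h import *
rep(jaw=FX);arc()"
```

```text
t 6.40 tcp [522.   47.3 136.1] fix grasp [  44.8 -110.4  155.1] F [-5.1  2.4  0.9] gap 0.131 toolx [ 0.005  0.006 -1.   ] toolz [ 0.948 -0.318  0.002]
 yaw options [-0.004  3.137] q7 -0.411
theta 1.224 rad 113.9 y -110.4
[-0.24  0.01  1.11]
[-0.22  0.01  1.11]
[-0.11  0.01  1.12]
[0.01 0.   1.13]
[0.12 0.   1.12]
```

>>> arm_command(plan=[[1, -0.25, 0, 1.1, 0], [1, -0.2, 0, 1.1, 0], [1, -0.1, 0, 1.1, 0], [1, 0, 0, 0.6, 0], [1, 0, 0, 0, 0]])

```text
time: 6.9
ee_pos: [0.561, 0.0341, 0.1448]
orientation: [0.697, 0.116, 0.698, -0.111]
force: [-2.8, 1.9, -2.1]
finger_gap: 0.133
```

```bash
python3 -c "
from h import *
rep(jaw=FX);arc()"
```

```text
t 6.90 tcp [561.   34.1 144.8] fix grasp [  86.1 -110.6  163.8] F [-2.8  1.9 -2.1] gap 0.133 toolx [-0.001  0.007 -1.   ] toolz [ 0.948 -0.318 -0.003]
 yaw options [-0.004  3.138] q7 -0.346
theta 1.593 rad 115.8 y -110.6
[0.36 0.   1.12]
[0.19 0.   1.11]
[0.3  0.   1.09]
[0.41 0.   1.05]
[0.51 0.   1.01]
```

>>> arm_command(plan=[[0.6, 0, 0, 0, 0], [0.6, 0, 0, 0, 0], [0.6, 0, 0, 0, 0], [0.6, 0, 0, 0, 0]])

```text
time: 7.3
ee_pos: [0.5643, 0.0321, 0.1466]
orientation: [0.7, 0.116, 0.695, -0.112]
force: [0.0, 0.3, -0.4]
finger_gap: 0.371
```

```bash
python3 -c "
from h import *
rep(jaw=FX);print(np.round(r.get_obs()['q'],3))"
```

```text
t 7.30 tcp [564.3  32.1 146.6] fix grasp [  89.7 -111.5  165.6] F [ 0.   0.3 -0.4] gap 0.371 toolx [ 0.008  0.005 -1.   ] toolz [ 0.948 -0.318  0.006]
 yaw options [-0.005  3.137] q7 -0.346
[-0.507  0.193  0.456  1.787 -0.096  1.175 -0.346]
```

>>> arm_command(plan=[[0.6, -2, 0, 0, 0], [0.6, -3, 0, 0, 0], [0.5, -3, 0, 0, 0], [0.3, -1, 0, 0, 0], [0.3, 0, 0, -2, -0.15], [0.3, 0, 0, 0, -0.15], [0.3, 0, 0, 0, -0.15], [0.3, 0, 0, 0, -0.15], [0.3, 0, 0, 0, -0.15], [0.3, 0, 0, 0, -0.15], [0.3, 0, 0, 0, -0.15], [0.3, 0, 0, 0, -0.15], [0.3, 0, 0, 0, -0.15], [0.3, 0, 0, 0, -0.15]])

```text
time: 8.7
ee_pos: [0.5424, 0.0362, 0.2346]
orientation: [0.59, -0.395, 0.584, 0.393]
force: [0.2, 1.1, -0.6]
finger_gap: 0.7
```

```bash
python3 -c "
from h import *
rep(F(0,0,120),FY);print(np.round(r.get_obs()['q'],3))
for n in('top','side'):
    c=cap(n,n+'2')
    u=proj(c,F(0,0,75))[0].astype(int);x,y=max(u[0]-70,0),max(u[1]-60,0)
    cv2.imwrite('pics/c_%s2.png'%n,cv2.resize(c['img'][y:y+110,x:x+130,::-1],None,fx=5,fy=5,interpolation=cv2.INTER_CUBIC));print(n,x,y,u)"
```

```text
t 8.70 tcp [542.4  36.2 234.6] fix grasp [  67.6 -114.4  253.6] F [ 0.2  1.1 -0.6] gap 0.7 toolx [ 0.008  0.002 -1.   ] toolz [0.38  0.925 0.005]
 d tool cm [13.37  7.63 10.87]
 yaw options [-0.07   3.072] q7 1.095
[-0.478  0.078  0.386  1.72  -0.032  1.341  1.095]
top 177 211 [247 271]
side 175 150 [245 210]
```

View pics/c_top2.png

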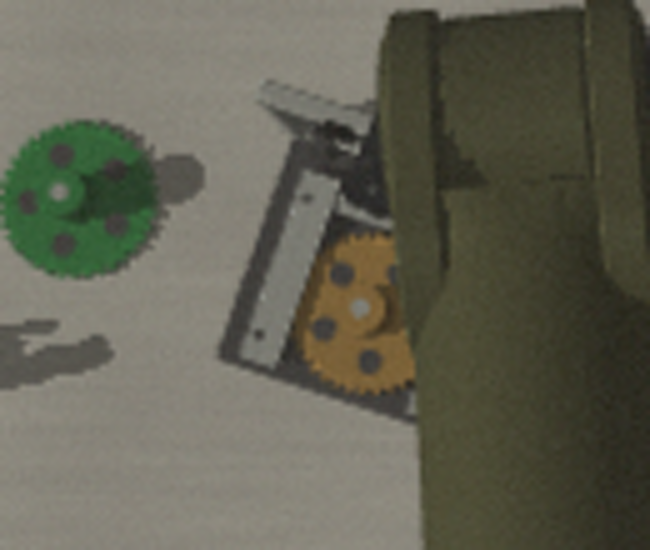

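View pics/c_side2.png

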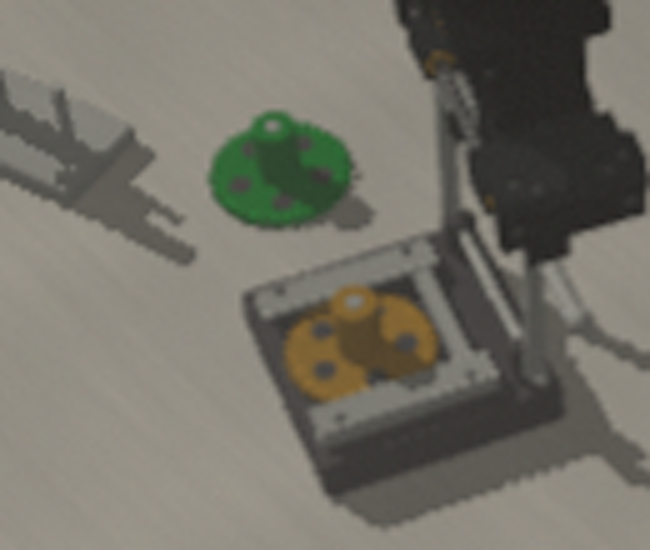

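```bash
python3 -c "
from h import *
t=pickle.load(open('top2.pkl','rb'));s=pickle.load(open('side2.pkl','rb'))
f=lambda o,x,y:(o[0]+(x+.5)/5-.5,o[1]+(y+.5)/5-.5)
a=onz(t,f((177,211),361,308),.075);b=onz(s,f((175,150),355,301),.075);print(a,b)
# channel centre from lips (top edges, z=42): left lip inner, top-left
o1,d1=ray(t,f((177,211),361,308));o2,d2=ray(s,f((175,150),355,301))
A=np.array([d1,-d2]).T;k=np.linalg.lstsq(A,o2-o1,rcond=None)[0];print(o1+k[0]*d1,o2+k[1]*d2)
# side: lips outer corners at front (x -45), z 42: 
for p in((265,312),(318,438),(432,240),(490,370)):
  q=onz(s,f((175,150),*p),.042)-O;print(p,np.round(1000*np.array([q@FX,q@FY]),1))
# top: left lip: 
for p in((240,361),(275,366),(308,178),(341,188)):
  q=onz(t,f((177,211),*p),.042)-O;print('t',p,np.round(1000*np.array([q@FX,q@FY]),1))
"
```

```text
[0.51308695 0.1637837  0.075     ] [0.51605382 0.16702998 0.075     ]
[0.51268657 0.16294619 0.08091712] [0.51324119 0.16257628 0.08090229]
(265, 312) [-42.8  44. ]
(318, 438) [-46.4 -59.5]
(432, 240) [68.1 57.4]
(490, 370) [ 62.1 -52.8]
t (240, 361) [-47.5  56.7]
t (275, 366) [-44.2  37.4]
t (308, 178) [59.8 54.3]
t (341, 188) [60.1 35. ]
```

>>> arm_command(plan=[[0, 0, 0, 0, -0.07], [0, 0, 2.5, 3.5, 0], [0, 0, 2.5, 3.5, 0], [0, 1, 2, 3.5, 0], [0, 3, 0, 0, 0], [0, 3, 0, 0, 0], [0, 3, 0, 0, 0], [0, 2, 0, 0, 0], [0, 0, 0, 0, 0]])

```text
time: 9.7
ee_pos: [0.5107, 0.163, 0.1088]
orientation: [0.586, -0.403, 0.578, 0.401]
force: [0.1, 0.2, -1.0]
finger_gap: 1.004
```

```bash
python3 -c "
from h import *
rep(F(0,-1.4,120),FY)"
```

```text
t 9.70 tcp [510.7 163.  108.8] fix grasp [ -2.3  -4.  127.8] F [ 0.1  0.2 -1. ] gap 1.004 toolx [ 0.012  0.003 -1.   ] toolz [0.353 0.935 0.007]
 d tool cm [ 0.79 -0.22  0.26]
 yaw options [-0.042  3.1  ] q7 0.891
```

>>> arm_command(plan=[[0, 0, -0.2, 0.25, -0.04], [0, 2, 0, 0, 0], [0, 2, 0, 0, 0], [0, 1, 0, 0, 0], [0, 0, 0, 0, 0]])

```text
time: 10.2
ee_pos: [0.5171, 0.1655, 0.0617]
orientation: [0.582, -0.412, 0.57, 0.408]
force: [-0.8, 0.0, -0.2]
finger_gap: 1.004
```

```bash
python3 -c "
from h import *
rep(F(0,-1.4,65),FY)"
```

```text
t 10.20 tcp [517.1 165.5  61.7] fix grasp [ 2.9  0.3 80.7] F [-0.8  0.  -0.2] gap 1.004 toolx [ 0.017  0.006 -1.   ] toolz [0.326 0.945 0.011]
 d tool cm [ 1.57  0.31 -0.19]
 yaw options [-0.013  3.129] q7 0.937
```

>>> arm_command(plan=[[0, 0.8, 0.3, -0.2, 0], [0, 0.7, 0, 0, 0], [0, 0, 0, 0, 0]])

```text
time: 10.5
ee_pos: [0.5153, 0.1651, 0.0481]
orientation: [0.584, -0.412, 0.569, 0.408]
force: [-1.0, -0.1, -0.1]
finger_gap: 1.0
```

```bash
python3 -c "
from h import *
rep(F(0,-1.4,65),FY)
for n in('side',):
    c=cap(n,n+'3')
    u=proj(c,F(0,0,75))[0].astype(int);x,y=max(u[0]-70,0),max(u[1]-60,0)
    cv2.imwrite('pics/c_%s3.png'%n,cv2.resize(c['img'][y:y+110,x:x+130,::-1],None,fx=5,fy=5,interpolation=cv2.INTER_CUBIC));print(n,x,y,u)"
```

```text
t 10.50 tcp [515.3 165.1  48.1] fix grasp [ 1.2 -0.7 67.1] F [-1.  -0.1 -0.1] gap 1.0 toolx [ 0.021  0.007 -1.   ] toolz [0.328 0.945 0.013]
 d tool cm [ 0.2   0.12 -0.07]
 yaw options [-0.015  3.127] q7 0.938
side 175 150 [245 210]
```

View pics/c_side3.png

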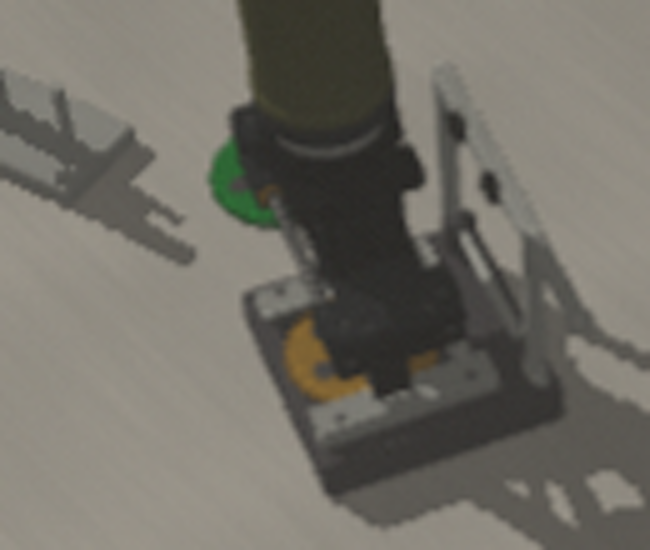

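>>> arm_command(plan=[[0.3, 0, 0.1, 0, 0], [0.5, 0, 0, 0, 0], [0.6, 0, 0, 0, 0], [1, 0, 0, 0, 0], [1, 0, 0, 0, 0], [1, 0, 0, 0, 0], [1, 0, 0, 0, 0], [1, 0, 0, 0, 0]], force=20)

```text
time: 11.35
ee_pos: [0.5156, 0.1659, 0.05]
orientation: [0.585, -0.412, 0.568, 0.407]
force: [-0.5, 0.1, -0.5]
finger_gap: 0.354
```

```bash
python3 -c "
from h import *
rep(F(-40,-1,65),FY)"
```

```text
t 11.35 tcp [515.6 165.9  50. ] fix grasp [ 1.2  0.1 69. ] F [-0.5  0.1 -0.5] gap 0.354 toolx [ 0.023  0.008 -1.   ] toolz [0.328 0.945 0.016]
 d tool cm [ 0.31  4.12 -0.18]
 yaw options [-0.015  3.126] q7 0.936
```

>>> arm_command(plan=[[0.6, 0.4, 0, 0, 0], [1, 0.1, 0, 0, 0], [1, 0, 0, 0, 0], [1, 0, 0, 0, 0], [1, 0, 0, 0, 0]], force=20)

```text
time: 11.85
ee_pos: [0.5158, 0.166, 0.0445]
orientation: [0.585, -0.412, 0.568, 0.407]
force: [-0.2, -0.2, 0.3]
finger_gap: 0.316
```

```bash
python3 -c "
from h import *
rep(F(-40,-1,65),FY)"
```

```text
t 11.85 tcp [515.8 166.   44.5] fix grasp [ 1.3  0.3 63.5] F [-0.2 -0.2  0.3] gap 0.316 toolx [ 0.023  0.008 -1.   ] toolz [0.328 0.945 0.015]
 d tool cm [-0.23  4.12 -0.18]
 yaw options [-0.015  3.127] q7 0.938
```

>>> arm_command(plan=[[1, -0.02, 0.8, -0.01, 0], [1, -0.02, 0.8, -0.01, 0], [1, -0.02, 0.8, -0.01, 0], [1, -0.02, 0.8, -0.01, 0]], force=30)

```text
time: 12.25
ee_pos: [0.4849, 0.1756, 0.0446]
orientation: [0.585, -0.413, 0.567, 0.406]
force: [2.1, -0.2, -0.1]
finger_gap: 0.31
```

```bash
python3 -c "
from h import *
rep(F(-75,0.3,64),FY)"
```

```text
t 12.25 tcp [484.9 175.6  44.6] fix grasp [-31.   -0.3  63.6] F [ 2.1 -0.2 -0.1] gap 0.31 toolx [ 0.026  0.007 -1.   ] toolz [0.329 0.944 0.015]
 d tool cm [-0.14  4.39 -0.01]
 yaw options [-0.016  3.125] q7 0.88
```

>>> arm_command(plan=[[1, -0.03, 0.8, 0, 0], [1, -0.03, 0.8, 0, 0], [1, -0.03, 0.8, 0, 0], [1, -0.03, 0.8, 0, 0], [1, -0.03, 0.8, 0, 0], [1, -0.02, 0.7, 0, 0], [1, 0, 0, 0, 0]])

```text
time: 12.95
ee_pos: [0.4322, 0.193, 0.0442]
orientation: [0.583, -0.413, 0.568, 0.408]
force: [-0.6, -0.2, -1.1]
finger_gap: 0.318
```

```bash
python3 -c "
from h import *
rep(F(-78,0.3,64),FY)
c=cap('side','side4')
u=proj(c,F(-40,0,75))[0].astype(int);x,y=max(u[0]-70,0),max(u[1]-60,0)
cv2.imwrite('pics/c_side4.png',cv2.resize(c['img'][y:y+110,x:x+130,::-1],None,fx=5,fy=5,interpolation=cv2.INTER_CUBIC));print(x,y,u)"
```

```text
t 12.95 tcp [432.2 193.   44.2] fix grasp [-86.5  -0.3  63.2] F [-0.6 -0.2 -1.1] gap 0.318 toolx [ 0.021  0.006 -1.   ] toolz [0.327 0.945 0.013]
 d tool cm [-0.07 -0.85  0.07]
 yaw options [-0.014  3.128] q7 0.781
162 154 [232 214]
```

View pics/c_side4.png

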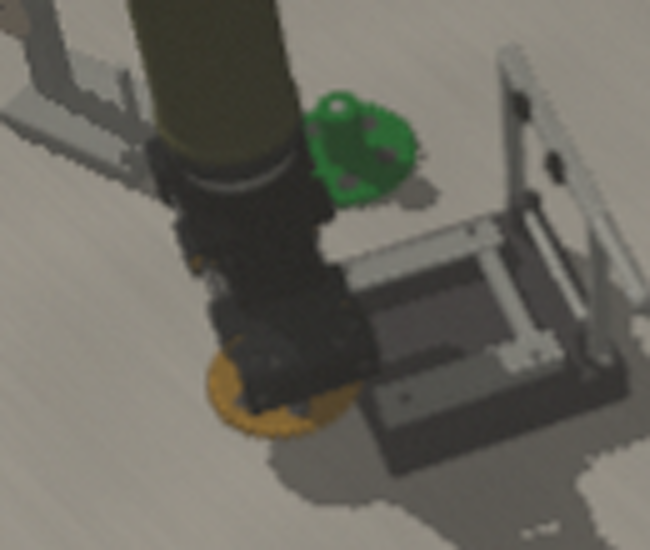

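>>> arm_command(plan=[[1, -1, 0, 0, 0], [1, -2, 0, 0, 0], [1, -2, 0, 0, 0], [1, -2, 0, 0, 0], [1, -1, 0, 0, 0], [1, 0, 0, 0, 0]])

```text
time: 13.6
ee_pos: [0.4302, 0.1906, 0.1275]
orientation: [0.583, -0.412, 0.571, 0.407]
force: [0.2, -0.4, -4.3]
finger_gap: 0.315
```

```bash
python3 -c "
from h import *
rep(np.array([.4815,-.1495,.140]))"
```

```text
t 13.60 tcp [430.2 190.6 127.5] fix grasp [-87.6  -3.1 146.5] F [ 0.2 -0.4 -4.3] gap 0.315 toolx [ 0.018  0.004 -1.   ] toolz [0.33  0.944 0.01 ]
 d tool cm [  0.6  -16.09 -30.4 ]
```

>>> arm_command(plan=[[1, 0, -0.8, -1.5, 0], [1, 0, -1.6, -3, 0], [1, 0, -1.6, -3, 0], [1, 0, -1.6, -3, 0], [1, 0, -1.6, -3, 0], [1, 0, -1.6, -3, 0], [1, 0, -1.6, -3, 0], [1, 0, -1.6, -3, 0], [1, 0, -1.6, -3, 0], [1, 0, -0.8, -1.5, 0], [1, 0, 0, 0, 0]])

```text
time: 14.7
ee_pos: [0.4738, -0.1245, 0.1182]
orientation: [0.578, -0.411, 0.574, 0.408]
force: [0.1, 0.5, -4.4]
finger_gap: 0.314
```

```bash
python3 -c "
from h import *
rep(np.array([.4815,-.1495,.100]));print(np.round(r.get_obs()['q'],3))"
```

```text
t 14.70 tcp [ 473.8 -124.5  118.2] fix grasp [  52.9 -288.5  137.2] F [ 0.1  0.5 -4.4] gap 0.314 toolx [ 0.007  0.    -1.   ] toolz [0.329 0.944 0.003]
 d tool cm [ 3.72 -1.54 -2.11]
[-0.356  0.051  0.579  1.993 -0.033  1.099  1.474]
```

>>> arm_command(plan=[[1, 0.5, -0.8, -1.05, 0], [1, 1, -0.8, -1.05, 0], [1, 1, 0, 0, 0], [1, 0, 0, 0, 0]])

```text
time: 15.1
ee_pos: [0.4803, -0.147, 0.0893]
orientation: [0.577, -0.409, 0.575, 0.41]
force: [0.2, 0.8, -3.7]
finger_gap: 0.315
```

```bash
python3 -c "
from h import *
rep(np.array([.4815,-.1495,.040]))
for n in('side','top'):
    c=cap(n,n+'5')
    u=proj(c,np.array([.4815,-.1495,.02]))[0].astype(int);x,y=max(u[0]-70,0),max(u[1]-60,0)
    cv2.imwrite('pics/c_%s5.png'%n,cv2.resize(c['img'][y:y+110,x:x+130,::-1],None,fx=5,fy=5,interpolation=cv2.INTER_CUBIC));print(x,y,u)"
```

```text
t 15.10 tcp [ 480.3 -147.    89.3] fix grasp [  66.3 -307.8  108.3] F [ 0.2  0.8 -3.7] gap 0.315 toolx [ 0.002  0.003 -1.   ] toolz [0.328 0.945 0.003]
 d tool cm [ 6.83 -0.19 -0.22]
240 234 [310 294]
293 223 [363 283]
```

View pics/c_side5.png

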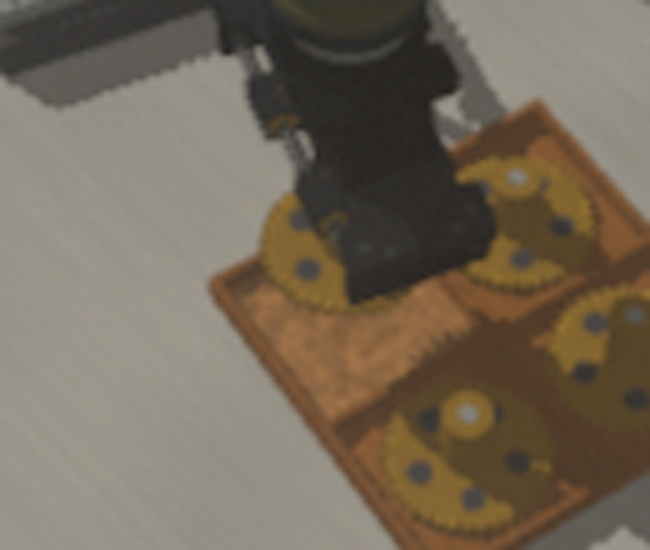

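View pics/c_top5.png

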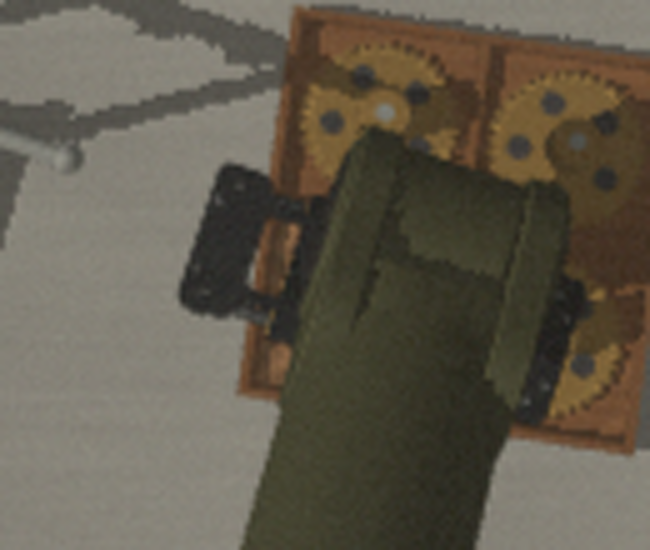

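>>> arm_command(plan=[[1, 1, -0.2, -0.2, 0], [1, 1.2, 0, 0, 0], [1, 1.2, 0, 0, 0], [1, 0.8, 0, 0, 0], [1, 0, 0, 0, 0]])

```text
time: 15.7
ee_pos: [0.4833, -0.1471, 0.0455]
orientation: [0.578, -0.411, 0.573, 0.411]
force: [-0.9, -0.0, -4.8]
finger_gap: 0.313
```

```bash
python3 -c "
from h import *
rep(np.array([.4815,-.1495,.040]))
for n in('side',):
    c=cap(n,n+'6')
    u=proj(c,np.array([.4815,-.1495,.02]))[0].astype(int);x,y=max(u[0]-70,0),max(u[1]-60,0)
    cv2.imwrite('pics/c_%s6.png'%n,cv2.resize(c['img'][y:y+110,x:x+130,::-1],None,fx=5,fy=5,interpolation=cv2.INTER_CUBIC));print(x,y,u)"
```

```text
t 15.70 tcp [ 483.3 -147.1   45.5] fix grasp [  69.1 -307.    64.5] F [-0.9 -0.  -4.8] gap 0.313 toolx [ 0.005  0.004 -1.   ] toolz [0.324 0.946 0.005]
 d tool cm [ 2.44  0.1  -0.29]
240 234 [310 294]
```

View pics/c_side6.png

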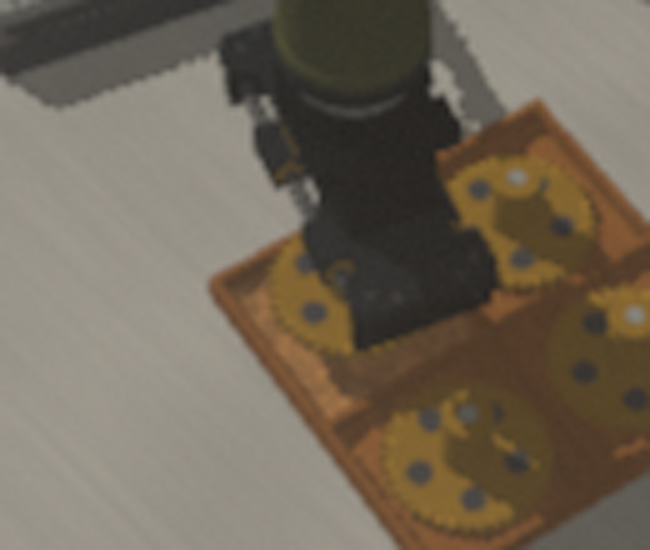

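>>> arm_command(plan=[[1, 0.4, 0.1, -0.3, 0], [1, 0.6, 0, 0, 0], [1, 0.5, 0, 0, 0], [1, 0.2, 0, 0, 0], [1, 0, 0, 0, 0]])

```text
time: 16.25
ee_pos: [0.4826, -0.1504, 0.0284]
orientation: [0.578, -0.412, 0.573, 0.41]
force: [-0.1, -0.8, -4.4]
finger_gap: 0.316
```

```bash
python3 -c "
from h import *
rep(np.array([.4815,-.1495,.040]))"
```

```text
t 16.25 tcp [ 482.6 -150.4   28.4] fix grasp [  69.4 -310.3   47.4] F [-0.1 -0.8 -4.4] gap 0.316 toolx [ 0.008  0.003 -1.   ] toolz [0.325 0.946 0.006]
 d tool cm [0.74 0.12 0.05]
```

>>> arm_command(plan=[[1, 0.2, 0, 0, 0], [1, 0.2, 0, 0, 0], [1, 0, 0, 0, 0]])

```text
time: 16.55
ee_pos: [0.483, -0.1503, 0.0244]
orientation: [0.579, -0.412, 0.572, 0.41]
force: [0.2, 0.3, -3.9]
finger_gap: 0.314
```

>>> arm_command(plan=[[1, 0.15, 0, 0, 0], [1, 0, 0, 0, 0]])

```text
time: 16.75
ee_pos: [0.4832, -0.1503, 0.0229]
orientation: [0.579, -0.412, 0.572, 0.41]
force: [-0.5, 0.3, -4.0]
finger_gap: 0.314
```

>>> arm_command(plan=[[1, 0.1, 0, 0, 0], [1, 0, 0, 0, 0]])

```text
time: 16.95
ee_pos: [0.4834, -0.1503, 0.022]
orientation: [0.579, -0.412, 0.572, 0.41]
force: [-1.1, 0.2, -3.2]
finger_gap: 0.315
```

>>> arm_command(plan=[[1, 0.1, 0, 0, 0], [1, 0, 0, 0, 0]])

```text
time: 17.15
ee_pos: [0.4834, -0.1504, 0.0218]
orientation: [0.579, -0.412, 0.572, 0.41]
force: [0.2, 0.9, -1.4]
finger_gap: 0.312
```

>>> arm_command(plan=[[1, 0.1, 0, 0, 0], [1, 0, 0, 0, 0]])

```text
time: 17.35
ee_pos: [0.4834, -0.1504, 0.0217]
orientation: [0.579, -0.411, 0.572, 0.41]
force: [-1.7, 0.6, -0.8]
finger_gap: 0.313
```

```bash
python3 -c "
from h import *
rep(np.array([.4815,-.1495,.040]))"
```

```text
t 17.35 tcp [ 483.4 -150.4   21.7] fix grasp [  70.2 -310.1   40.7] F [-1.7  0.6 -0.8] gap 0.313 toolx [ 0.009  0.005 -1.   ] toolz [0.325 0.946 0.007]
 d tool cm [0.07 0.2  0.04]
```

Seated on the cork. Release a little way and rise.

>>> arm_command(plan=[[0.6, 0, 0, 0, 0], [0.5, 0, 0, 0, 0], [0.5, 0, 0, 0, 0], [0.5, 0, 0, 0, 0], [0.5, -0.5, 0, 0, 0], [0.5, -1, 0, 0, 0], [0.5, -2, 0, 0, 0], [0.5, -3, 0, 0, 0], [0.5, -4, 0, 0, 0], [0.5, -3, 0, 0, 0], [0.5, 0, 0, 0, 0]])

```text
time: 18.45
ee_pos: [0.4837, -0.1523, 0.1661]
orientation: [0.58, -0.413, 0.571, 0.408]
force: [-0.0, -0.2, 1.3]
finger_gap: 0.499
```

```bash
python3 -c "
from h import *
rep(np.array([.35,-.4,.20]))
"
```

```text
t 18.45 tcp [ 483.7 -152.3  166.1] fix grasp [  70.9 -311.9  185.1] F [-0.  -0.2  1.3] gap 0.499 toolx [ 0.015  0.002 -1.   ] toolz [0.326 0.945 0.007]
 d tool cm [ -1.74   4.51 -27.75]
```

>>> arm_command(plan=[[0.5, -3, 0, 0, 0], [0.5, 0, 1.2, 3.5, 0], [0.5, 0, 1.2, 3.5, 0], [0.5, 0, 1.2, 3.5, 0], [0.5, 0, 1.2, 3.5, 0], [0.5, 0, 1.2, 3.5, 0], [0.5, 0, 0, 0, 0]])

```text
time: 19.15
ee_pos: [0.4839, 0.0365, 0.2006]
orientation: [0.584, -0.412, 0.571, 0.405]
force: [0.2, 0.6, -0.0]
finger_gap: 0.497
```

```bash
python3 -c "
from h import *
rep()
for n in('side','top'):
    c=cap(n,n+'7')
"
```

```text
t 19.15 tcp [483.9  36.5 200.6] fix grasp [  11.7 -132.6  219.6] F [ 0.2  0.6 -0. ] gap 0.497 toolx [ 0.021  0.003 -1.   ] toolz [0.333 0.943 0.01 ]
```

View pics/top7.png

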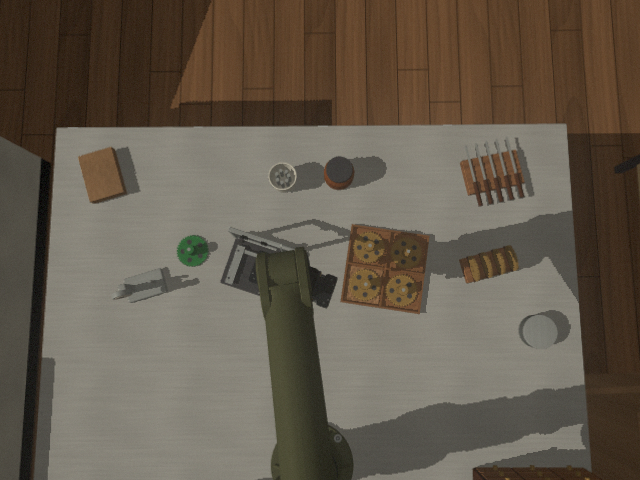

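View pics/side7.png

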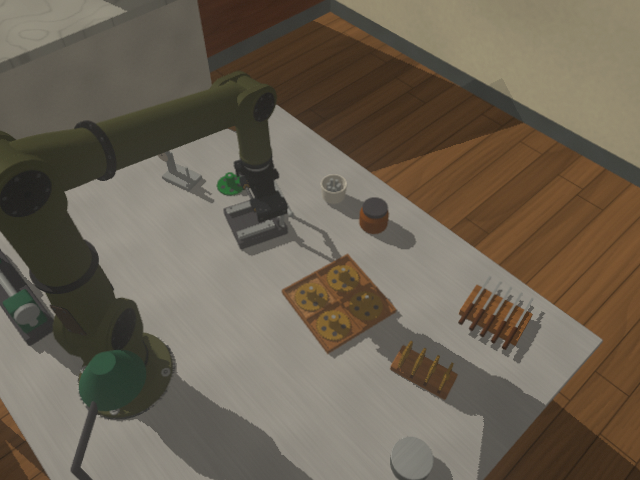

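```bash
python3 -c "
from h import *
t=pickle.load(open('top7.pkl','rb'))
cv2.imwrite('pics/t7c.png',cv2.resize(t['img'][215:325,330:450,::-1],None,fx=5,fy=5,interpolation=cv2.INTER_CUBIC))
cv2.imwrite('pics/t7f.png',cv2.resize(t['img'][215:325,210:340,::-1],None,fx=5,fy=5,interpolation=cv2.INTER_CUBIC))"
```

```text
(no output)
```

View pics/t7c.png

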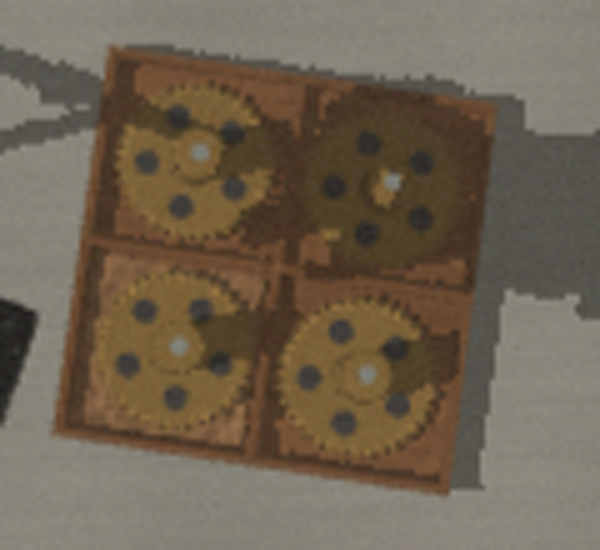

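View pics/t7f.png

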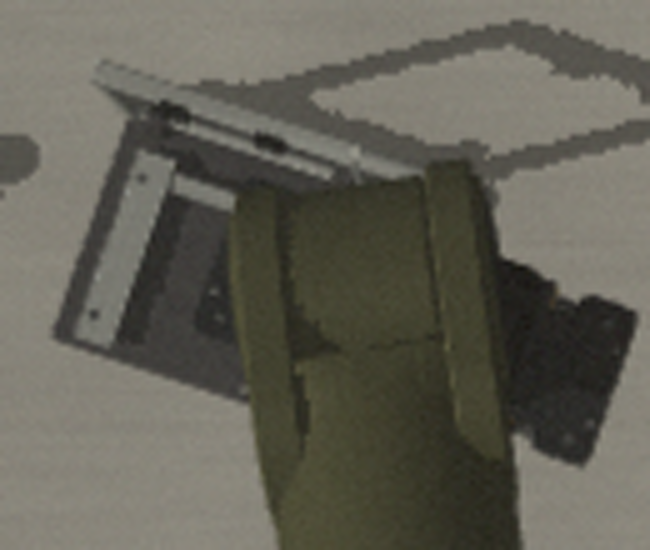

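The wheel lies flat in the cork pocket with its barrel top at crop (179,346), so it is about central. The three stock wheels sit at the same pixels as before, and the bar stands up clear of the gripper. Handing in.

```bash
python3 -c "
from h import *
t=pickle.load(open('top7.pkl','rb'))
print(onz(t,(330+179.5/5-.5,215+346.5/5-.5),.052))
rep();print(r.job_done())"
```

```text
[ 0.48054568 -0.15188996  0.052     ]
t 19.25 tcp [484.2  31.2 200.7] fix grasp [  13.6 -137.5  219.7] F [-0.  -1.5  0.5] gap 0.501 toolx [ 0.021  0.    -1.   ] toolz [0.339 0.941 0.008]
the job is handed in; nothing more can be done
None
```

I handed the job in at about 19 s on the clock. The finished wheel is in the cork-lined pocket and the clamp bar is standing up. The hand-in gave no verdict.

**What I did:** I gripped the bar's handle and followed its arc to about 1.58 rad, judged from the tool's position on the arc, then let go. I took the orange-brass wheel by its barrel and left the green look-alike alone. I slid it level about 87 mm out of the channel, past the suggested 75 mm but inside the limit. I then lifted it, carried it over, and lowered it in steps of 1–2 mm until the cork took its weight.

**Last checks:**
- **Wheel position:** measured from the top view, the wheel centre is at (480.5, -151.9) mm. My cork estimates were (480.1, -152.5) and (481.6, -148.4) mm, so it is within about 4 mm; the limit is 15 mm. The wheel looks flat.
- **Surroundings:** the stock wheels are at the same pixels as before. The cup, jar, gauge and stand look unmoved by eye.
- **Clamp bar and gripper:** the bar was still upright in the last pictures. The gripper was clear of everything, with only 1–2 N of noise on the wrist.

**What disagreed:**
- The two cameras differed by about 3–4 mm on the wheel in the fixture, so I used a value in between. The grip showed almost no side force.
- The first descent to the handle ended about 13 mm high and 10 mm off to the side; I corrected it before closing the fingers.

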